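# Lock the detector lamp and hold its service flap at balance

### The arm

A 7-joint arm with a two-finger parallel gripper is mounted at the origin on the work surface. World frame = base frame: x ahead of the robot, y to its left, z up, the work surface at z = 0. Lengths are in m, angles in rad, forces in N, time in s.
With the tool pointing down it reaches from about 0.4 to 0.85 m from the base axis. Payload 4.5 kg.
Tool frame: the origin (TCP) lies at the very end of the fingers, on their centre line; the grasp point (between the pads) lies 19 mm behind it (r.grip_point_offset is the distance from the TCP to the grasp point, in m); z points along the fingers, y is the line along which they close (so a half turn about z gives the same grasp; the last joint's range is limited). The gripper opens to 88 mm and grips with 3 to 60 N. Pads are 18 mm wide; open, the fingers measure 123 mm over their backs; the gripper's body (75 mm by 187 mm) begins 45 mm behind the grasp point.
Start: joints at [-1.224, 0.689, -0.195, 1.565, 0.157, 0.902, -0.215], TCP at [0.192, 0.595, 0.239] pointing down, gripper open.
Joint ranges: [-3.01, 3.01], [-0.46, 2.08], [-1.47, 1.51], [0.13, 2.56], [-1, 4.14], [0.04, 2.09], [-2.66, 2.66]. Speed limits (rad/s): [2.57, 2.57, 3.14, 3.14, 3.14, 3.14, 3.14].

### API

Orientations are given as a unit quaternion [x, y, z, w].
In Python, from plant import r gives the robot as it stands.
- The arm moves only by the tool carry_out, never from a script. Its argument "rows" is a list of rows, each a list of 3 entries, a list of its own where there are three numbers: the shift along the tool's x, y, z in cm, then the turn, a rotation vector about the tool's x, y, z in degrees, then the closure, from 0 (fully open) to 1 (shut). A call has 1 to 12 rows; each row is the pose to reach, as a shift and turn from the pose commanded when the call began, along the tool's axes at that moment; what a row does not reach only later rows make up. A row lasts 1/10 s, in which the tool goes at most 50 mm and 8.59 degrees, less where a joint would pass 70% of its speed; a pose out of reach is approached as far as the arm can. A call with a gripper value outside its range is refused whole. The fingers move at their own pace and stop on an object; "newtons" is the grip in N (left out, the last holds). Time passes only in rows, so rows that repeat a pose let the fingers close. It gives the time, the measured TCP pose, the force, the opening and the grip force at its end, in the units of the state.
- r.get_state(): the state, without advancing time (a new reading comes with each control period).
- r.snapshot(name): name is "scene" or "top"; returns a dict with "image" (384x512x3 uint8, red, green, blue), "fx", "fy", "cx", "cy" (pixels), "pose" (4x4, takes a point from camera to world coordinates). Camera axes: x right, y up, looking along -z (the intrinsics and any distortion apply to the point x, -y, -z); pixel columns grow to the right and rows downward; lengths in m; the calibration is good to about 2 mm. A picture is of the moment at which its call begins. There is no depth.
- r.finish_job(): hands the job in; it is judged then, once.
The state is a dict: "clock": time; "q": joint angles; "qd": joint speeds; "joint_torque": joint torques, N m; "tool_pos": TCP position; "eef_rot": TCP orientation; "contact_force": force on the tool from outside, world axes, zero at the start; "moment": the same for the moment, N m; "opening": opening from 0.0 (shut) to 1.0 (fully open); "finger_force": force on a finger pad.
Only numpy, scipy, OpenCV 4.12 (cv2) and the standard library are available. Lean on these libraries where they do the work, as an engineer would, in place of code of your own. Each camera call takes 0.05 s, during which the arm holds its last target. There are 200 camera calls.

### The job

The lamp in the detector has just been changed: turn its lock ring clockwise until the ring's nose points at the locked mark (the long raised rib). Then take the open service flap, swing it gently up off its stop to its over-centre balance point, where it would fall neither open nor shut, without letting it drop either way, and finish still holding it there motionless in the gripper, so that I can clip on the stay. Leave everything else where it is.

Things in the scene. Friction and masses are not known exactly. Their poses are not given: they have to be found in the camera images.
- detector: Low dark instrument fixed to the table, 280 (x) x 340 (y) mm, deck 60 mm high. Origin: centre of its underside; at yaw 0 x points away from the robot, y left. Lamp lock ring on the deck 70 mm right of the middle; service flap hinged 30 mm left of the middle along x, between pedestals; two stop brackets, 165 mm high, stand at y +92 mm, x +-85 mm. Bystanders keep clear of ring and flap.
- lock_ring (a joint): Turn of the captive lamp lock ring about its vertical axis, rad: 0 = nose at the small round pip (unlocked), growing CLOCKWISE seen from above; 1.25 = nose exactly at the long raised rib (locked mark). Starts at 0 to 0.35. No stop at the mark (it runs on to 1.7). About 0.12 N m of friction; stays where it is left.
- ring_grip (a point): Point on the lock ring's vertical axis, 93 mm above the table. The ring is a 64 mm aluminium disc, 63 to 77 mm above the table; across its top runs a straight black grip bar, 56 mm long, 12 mm thick, 77 to 101 mm above the table, on the line from ring_grip to ring_nose.
- ring_nose (a point): Tip of the small black nose on the ring's rim, in line with the grip bar, 43 mm from the axis, 71 mm above the table. At joint 0 it bears 0.625 rad to the left of the detector's +x, at 1.25 it bears 0.625 rad to the right.
- locked_mark (a point): Inner end of the locked mark: a raised white rib on the deck, 26 mm long, 6 wide, 8 high, pointing at the ring's axis from 48 to 74 mm out, on the ring's far right. (The unlocked mark is a round pip, 8 mm across, on the far left.)
- flap (a joint): Service flap's angle, rad: 0 closed over the lamp well (right of the hinge), 1.571 upright, 2.15 open, leaning left on its stop (start). It balances at 1.36, the plate leaning 12 degrees from upright towards the well, because of the filter housing on its left face; above that it falls open, below it falls shut. Nearly frictionless hinge, 0.45 to 0.78 kg.
- flap_bar (a point): Middle of the flap's round steel pull bar, 12 mm thick, parallel to the hinge, in the plate's plane, 180 mm from the hinge line: 180 x cos(joint) mm right of it (detector -y), 180 x sin(joint) mm above it. 100 mm free length; 36 mm open gap to the plate's edge. Pinch it from above, tool vertical, at any angle: it turns between the fingers.
- flap_hinge (a point): Middle of the flap's hinge line, 115 mm above the table, along the detector's x. The flap is a grey plate 200 (along the hinge) x 135 x 5 mm with a black filter housing 80 x 60 x 50 mm on its outer (left) face.
- screwdriver: Bystander, leave alone: small screwdriver, 150 mm long, lying on the detector's deck along its front (robot-side) edge; origin at the middle of its length, underside.
- vial_jar: Bystander, leave alone: amber glass jar, 28 mm across, 35 mm tall, standing on the deck near its far edge; origin at the centre of its underside.
- reagent: Bystander, leave alone: capped glass bottle, 66 mm across, 150 mm tall, on the table to the right of the detector; origin at the centre of its underside.
- wrench: Bystander, leave alone: steel wrench, 150 mm long, flat on the table to the right of the detector; origin at the middle of its length, underside.
- carton: Bystander, leave alone: cardboard carton, 130 x 70 x 50 mm high, on the table to the left of the detector; origin at the centre of its underside.
- vial_tray: Bystander, leave alone: open grey plastic tray, 110 x 80 x 35 mm high, on the table to the left of the detector, beyond the carton; origin at the centre of its underside.
- beaker: Bystander, leave alone: small glass beaker, 50 mm across, 55 mm tall, on the detector's top at its far left corner; origin at the centre of its underside.

How it is judged:
On the way, in this order (a step that is already met when the one before it is completed fails the run):
1. the lock ring is turned to its locked mark while the flap still rests on its stop (value of joint lock_ring between 1.15 and 1.35 rad and velocity of joint lock_ring between -0.1 and 0.1 rad/s and value of joint flap above 2.05 rad), for 0.2 s.
2. the flap is lifted off its stop, held by the fingers (value of joint flap below 1.8 rad and contact force between the fingers and flap above 1 N), for 0.05 s.
At the end, for the whole second after the job is handed in: The lock ring stands within 0.10 rad of its locked mark (1.25); the flap stands within 0.08 rad of its balance point (1.36), motionless (under 0.08 rad/s), with the fingers gripping it (over 1 N); the bystanders are where they were (value of joint lock_ring between 1.15 and 1.35 rad and value of joint flap between 1.28 and 1.44 rad and velocity of joint flap between -0.08 and 0.08 rad/s and velocity of joint lock_ring between -0.1 and 0.1 rad/s and contact force between the fingers and flap above 1 N); the arm keeps its last pose, push and grip.
It fails at once if the flap is dropped or flung (faster than 2 rad/s) (velocity of joint flap above 2 rad/s or velocity of joint flap below -2 rad/s).
It fails at once if the flap goes far over centre towards shut (below 1.0 rad) (value of joint flap below 1 rad).
It fails at once if a bystander is moved by more than 25 mm or knocked over (distance of any of screwdriver, vial_jar, reagent, wrench, carton, vial_tray, beaker from where it was at the start of the episode above 0.025 m or angle between any of reagent, beaker, vial_jar's own z axis and vertical above 0.5 rad).
It also fails if it takes over 50 s, if anything falls off the work surface, if the arm or the gripper's body presses on something with over 40 N, if the wrist force passes 120 N, or if a joint passes its speed limit or range.

## Working session

There is one attempt and no reset: what is moved stays moved. The work goes in short steps, Python scripts to look and compute and a tool call to move; the robot and the scene stay as the last step left them, time stands still between calls to the robot, and variables do not carry over. Pictures are saved under pics/ and viewed, at most 10 in all, crops included, and the job is handed in when it is done.

Besides the shell and the picture viewer there is one more tool, called after "Request:" by a JSON object that holds its "op" and its "data". carry_out: Moves the arm, as the interface text tells. Its arguments: {"type":"object","properties":{"rows":{"type":"array"},"newtons":{"type":"number"}},"required":["rows"]}

```bash
mkdir -p pics; ls
python3 - <<'E'
from plant import r
import cv2,pickle
for n in("scene","top"):
    s=r.snapshot(n); pickle.dump(s,open(n+".pkl","wb"))
    cv2.imwrite(f"pics/{n}0.png",cv2.resize(s["image"][:,:,::-1],(800,600),interpolation=cv2.INTER_CUBIC))
    print(n,[k for k in s],s["fx"],s["fy"],s["cx"],s["cy"],s["pose"].round(3).tolist() if hasattr(s["pose"],'round') else s["pose"])
print(r.get_state(),r.grip_point_offset)
E
```

```text
pics
scene ['image', 'fx', 'fy', 'cx', 'cy', 'pose'] 378.5662452985374 378.5662452985374 257.2615236561559 188.06651887669358 [[0.162, -0.7, 0.695, 1.125], [0.987, 0.101, -0.129, -0.112], [0.02, 0.707, 0.707, 0.657], [0.0, 0.0, 0.0, 1.0]]
top ['image', 'fx', 'fy', 'cx', 'cy', 'pose'] 397.8010828740502 397.8010828740502 254.76006695207064 186.858335250994 [[-0.006, 0.988, -0.155, 0.432], [-1.0, -0.009, -0.017, -0.016], [-0.018, 0.154, 0.988, 0.921], [0.0, 0.0, 0.0, 1.0]]
{'clock': 0.1, 'q': array([-1.22418924,  0.68987762, -0.19451814,  1.5661858 ,  0.15730028,
        0.9024836 , -0.21513872]), 'qd': array([-0.00192484, -0.00164259, -0.00245627, -0.00234778, -0.0007047 ,
       -0.0007593 ,  0.000125  ]), 'joint_torque': array([-3.15673889e-03, -5.28500140e+01, -1.27135400e+00, -1.53834969e+01,
       -5.25173417e-02,  2.05476201e-03,  4.35323295e-05]), 'tool_pos': array([0.192208  , 0.59415082, 0.23801866]), 'eef_rot': array([ 1.55752000e-01,  9.87795881e-01, -7.79459713e-04, -6.54200367e-05]), 'contact_force': array([0.62806719, 0.03557856, 0.30322179]), 'moment': array([-0.02848859,  0.02569238,  0.07199992]), 'finger_force': 0.0, 'opening': 1.0026878053573531} 0.0187
```

View pics/top0.png

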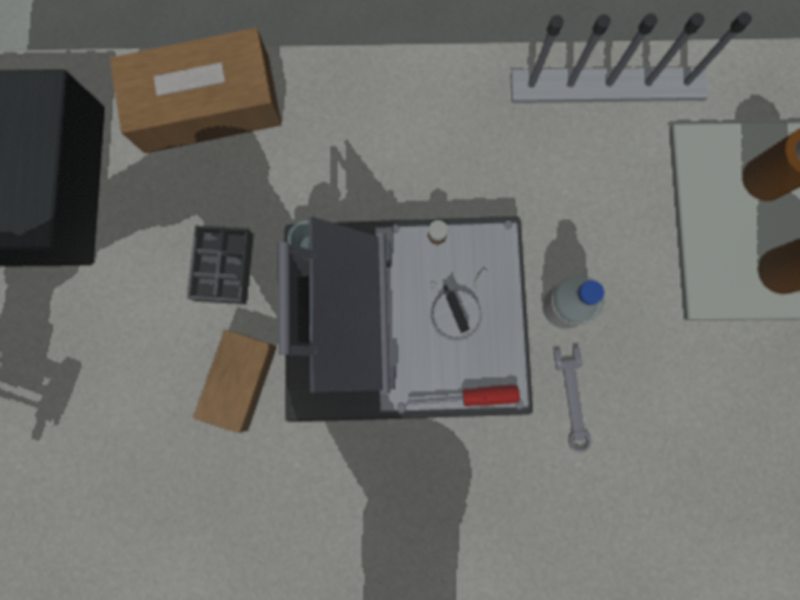

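View pics/scene0.png

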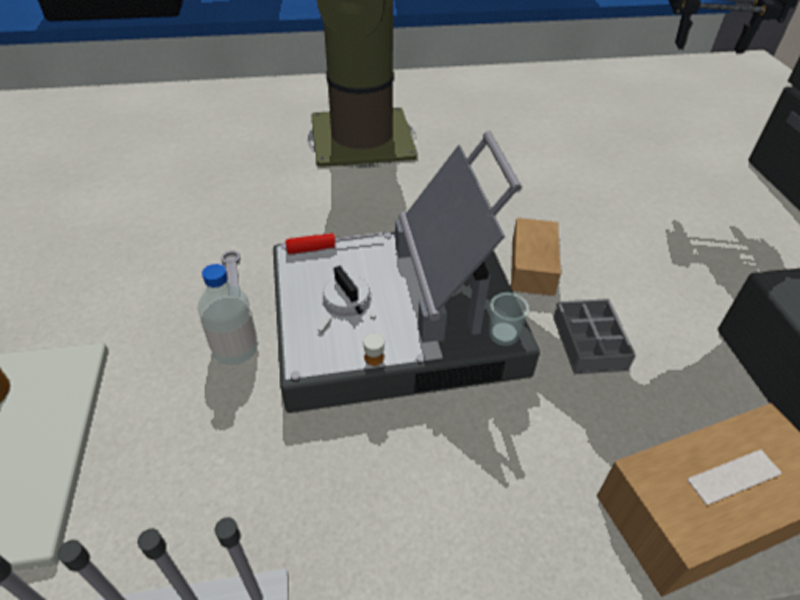

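Top view: ring at about (457,312) with its bar pointing up-left to the nose (447,283), flap pull bar at (285,243)–(285,352), detector body (288,220)–(530,415). Scene view: ring (347,290), rib and pip near (325,327)/(375,315), pull bar (490,137)–(517,187). Now measuring by mask.

```bash
cat > h.py <<'E'
import numpy as np,cv2,pickle
def ray(s,px,z):
    P=np.array(s["pose"]);u,v=px
    d=P[:3,:3]@np.array([(u-s["cx"])/s["fx"],-(v-s["cy"])/s["fy"],-1]);o=P[:3,3]
    return o+d*(z-o[2])/d[2]
def proj(s,p):
    P=np.array(s["pose"]);c=P[:3,:3].T@(np.array(p)-P[:3,3])
    return np.array([s["cx"]+s["fx"]*c[0]/-c[2],s["cy"]-s["fy"]*c[1]/-c[2]])
def comp(mask,near):
    n,l,st,ce=cv2.connectedComponentsWithStats(mask.astype(np.uint8))
    i=1+np.argmin([np.hypot(*(c-near)) if a>15 else 1e9 for c,a in zip(ce[1:],st[1:,4])])
    return l==i
E
python3 - <<'E'
from h import *
k=1.5625
T=pickle.load(open("top.pkl","rb"));S=pickle.load(open("scene.pkl","rb"))
for s,z,near,n in((T,.101,(457/k,312/k),"T"),(S,.101,(347/k,283/k),"S")):
    g=cv2.cvtColor(s["image"],cv2.COLOR_RGB2GRAY)
    m=g<60
    w=np.zeros_like(m);x,y=map(int,near);w[y-22:y+22,x-22:x+22]=1
    c=comp(m&w,np.array(near)); pts=np.argwhere(c)[:,::-1].astype(np.float32)
    rc=cv2.minAreaRect(pts);bx=cv2.boxPoints(rc)
    print(n,len(pts),rc)
    W=np.array([ray(s,p,z)[:2] for p in pts]);mu=W.mean(0);ev=np.linalg.svd(W-mu)[2][0] if len(W)>2 else 0
    pr=(W-mu)@ev; print(" mean",mu,"dir",np.arctan2(ev[1],ev[0]),"len",np.ptp(pr),"wid",np.ptp((W-mu)@[-ev[1],ev[0]]))
# hand pixels (view) at known heights
print("det corners deck z.06 (top)",[ray(T,np.array(p)/k,.06)[:2].round(3).tolist() for p in((521,219),(531,411),(287,420),(286,225))])
for nm,s,a,b in(("T",T,(285,243),(285,352)),("S",S,(490,137),(517,187))):
    print(nm,"bar ends",[ray(s,np.array(p)/k,.2656)[:2].round(4) for p in(a,b)])
def crop(s,x,y,w,h,f,n): cv2.imwrite(n,cv2.resize(s["image"][y:y+h,x:x+w,::-1],None,fx=f,fy=f,interpolation=cv2.INTER_CUBIC))
a=T["image"][165:235,255:335,::-1];b=S["image"][145:225,180:260,::-1]
f=lambda i:cv2.resize(i,(400,400),interpolation=cv2.INTER_CUBIC)
cv2.imwrite("pics/ring.png",np.hstack([f(T["image"][160:240,250:330,::-1]),f(b)]))
E
```

```text
T 148 ((291.52960205078125, 196.571044921875), (30.84615707397461, 5.307693004608154), 67.38013458251953)
 mean [ 0.53714499 -0.07882872] dir -2.7577349435092993 len 0.06415701387179368 wid 0.011247819605600316
S 160 ((220.9053955078125, 181.5675506591797), (24.06325912475586, 7.323601245880127), 54.46232223510742)
 mean [ 0.54885739 -0.08301181] dir 0.2922643924897542 len 0.06966333756838976 wid 0.017488602427478385
det corners deck z.06 (top) [[0.67, -0.177], [0.402, -0.181], [0.392, 0.151], [0.665, 0.158]]
T bar ends [array([0.5896, 0.1173]), array([0.4717, 0.1147])]
S bar ends [array([0.4762, 0.1172]), array([0.5878, 0.1186])]
```

View pics/ring.png

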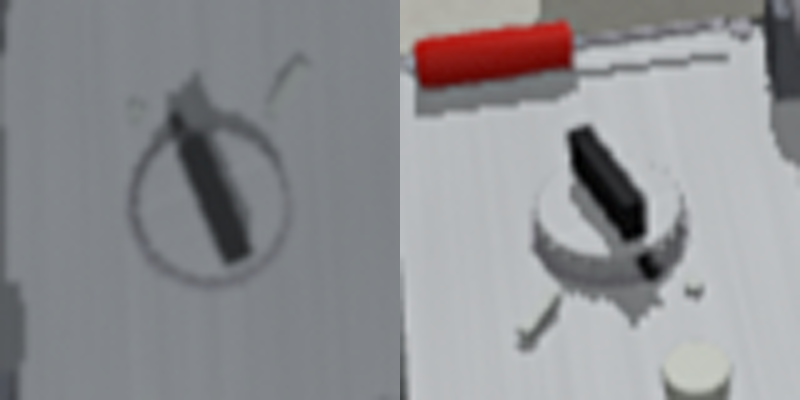

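Crop (5x): in the top view ring circle centre (209,205), nose (178,122), rib inner end (271,100), pip (137,103); the nose sits right of the pip, so the ring has turned somewhat.

Run:
```python
from h import *
T=pickle.load(open("top.pkl","rb"));S=pickle.load(open("scene.pkl","rb"))
t=lambda x,y,z:ray(T,(250+(x+.5)/5-.5,160+(y+.5)/5-.5),z)[:2]
q=lambda x,y,z:ray(S,(180+(x+.5)/5-.5,145+(y+.5)/5-.5),z)[:2]
for n,f,c,no,i,o,p,b1,b2 in(("T",t,(209,205),(178,122),(271,100),(300,58),(137,103),(184,138),(236,260)),("S",q,(611,212),(650,265),(562,297),(522,342),(694,290),(581,130),(640,208))):
    if n=="S": c,no,i,o,p,b1,b2=[(a-400,b) for a,b in(c,no,i,o,p,b1,b2)]
    C=f(*c,.077 if n=="T" else .077)
    print(n,"axis",C.round(4))
    for nm,a,z in(("nose",no,.071),("ribin",i,.068),("ribout",o,.068),("pip",p,.062),("bar1",b1,.101),("bar2",b2,.101)):
        w=f(*a,z)-C;print("  ",nm,(w+C).round(4),"r",np.hypot(*w).round(4),"bear",np.arctan2(w[1],w[0]).round(3))
    print("  bar mid",(f(*b1,.101)+f(*b2,.101))/2,"bar dir",np.arctan2(*((f(*b1,.101)-f(*b2,.101))[::-1])))
```

```text
T axis [ 0.5338 -0.0797]
   nose [ 0.5708 -0.0675] r 0.0389 bear 0.319
   ribin [ 0.5806 -0.1082] r 0.0548 bear -0.547
   ribout [ 0.5991 -0.1212] r 0.0773 bear -0.568
   pip [ 0.5809 -0.0502] r 0.0555 bear 0.559
   bar1 [ 0.5591 -0.068 ] r 0.0278 bear 0.431
   bar2 [ 0.508  -0.0885] r 0.0273 bear -2.811
  bar mid [ 0.53358401 -0.07827102] bar dir 0.3809278047797121
S axis [ 0.5407 -0.0817]
   nose [ 0.5689 -0.0681] r 0.0313 bear 0.45
   ribin [ 0.5792 -0.1065] r 0.0458 bear -0.572
   ribout [ 0.6019 -0.1247] r 0.0748 bear -0.613
   pip [ 0.5777 -0.0505] r 0.0484 bear 0.701
   bar1 [ 0.5127 -0.0909] r 0.0294 bear -2.823
   bar2 [ 0.5642 -0.0708] r 0.0259 bear 0.434
  bar mid [ 0.53846456 -0.08085934] bar dir -2.7690106670224823
```

Request:
{"op": "carry_out", "data": {"rows": [[[0,0,-5],[0,0,0],0],[[0,0,-10],[0,0,0],0],[[0,0,-15],[0,0,0],0],[[-3,-3,-17],[0,0,-5],0],[[-6,-6,-17],[0,0,-10],0],[[-9,-9,-17],[0,0,-15],0],[[-12,-12,-17],[0,0,-20],0],[[-15,-15,-17],[0,0,-25],0],[[-18,-18,-17],[0,0,-30],0],[[-21,-21,-17],[0,0,-35],0],[[-24,-24,-17],[0,0,-40],0],[[-27,-27,-17],[0,0,-40],0]], "newtons": 30}}

```text
clock: 1.3
tool_pos: [0.3665, 0.2528, 0.4085]
eef_rot: [-0.192, 0.981, -0.0, -0.0]
contact_force: [0.8, -0.3, 0.4]
opening: 0.997
finger_force: 0.0
```

```bash
cat > g.py <<'E'
import sys,numpy as np
from scipy.spatial.transform import Rotation as R
from plant import r
def go(x,y,z,b):
    "tool shift (cm) and turn (deg) to TCP xyz, pointing down, tool y at bearing b (rad)"
    s=r.get_state();A=R.from_quat(s["eef_rot"])
    a=(b+np.pi/2)/2;B=R.from_quat([np.cos(a),np.sin(a),0,0])
    print("t",s["clock"],"tcp",s["tool_pos"].round(4),"yb",np.arctan2(*A.as_matrix()[1::-1,1]).round(3),"q",s["q"].round(2),"F",s["contact_force"].round(1),"M",s["moment"].round(2),"open",round(s["opening"],3),"ff",round(s["finger_force"],1))
    print("shift",(A.inv().apply(np.array([x,y,z])-s["tool_pos"])*100).round(2),"turn",np.degrees((A.inv()*B).as_rotvec()).round(1))
    print("axes",A.as_matrix().round(3).tolist())
go(*map(float,sys.argv[1:]))
E
python3 g.py .537 -.08 .2 1.951
```

```text
t 1.3 tcp [0.3665 0.2528 0.4085] yb 1.958 q [-0.46  0.26 -0.32  1.79  0.09  1.11  1.14] F [ 0.8 -0.3  0.4] M [ 0.07 -0.03 -0.  ] open 0.997 ff 0.0
shift [ -3.23 -37.25  20.85] turn [-0.  -0.   0.4]
axes [[-0.926, -0.378, -0.0], [-0.378, 0.926, -0.0], [0.001, -0.0, -1.0]]
```

Request:
{"op": "carry_out", "data": {"rows": [[[-0.4,-4.5,0],[0,0,0],0],[[-0.8,-9,0],[0,0,0],0],[[-1.2,-13.5,0],[0,0,0],0],[[-1.6,-18,0],[0,0,0],0],[[-2,-22.5,0],[0,0,0],0],[[-2.4,-27,0],[0,0,0],0],[[-2.8,-31.5,0],[0,0,0],0],[[-3.2,-36,0],[0,0,0],0],[[-3.2,-37.2,4],[0,0,0],0],[[-3.2,-37.2,9],[0,0,0],0],[[-3.2,-37.2,14],[0,0,0],0],[[-3.2,-37.2,18],[0,0,0],0]]}}

```text
clock: 2.5
tool_pos: [0.5343, -0.0781, 0.226]
eef_rot: [-0.191, 0.982, 0.0, -0.001]
contact_force: [0.8, 0.2, 0.0]
opening: 1.002
finger_force: 0.0
```

```bash
python3 g.py .537 -.08 .081 1.951
```

```text
t 2.5 tcp [ 0.5343 -0.0781  0.226 ] yb 1.956 q [ 0.15  0.59 -0.14  1.84  0.12  0.72  1.9 ] F [0.8 0.2 0. ] M [0.03 0.01 0.03] open 1.002 ff 0.0
shift [-0.21 -0.3  14.5 ] turn [ 0.1 -0.1  0.3]
axes [[-0.927, -0.376, -0.003], [-0.376, 0.927, 0.0], [0.002, 0.001, -1.0]]
```

Request:
{"op": "carry_out", "data": {"rows": [[[-0.2,-0.3,4],[0,0,0.3],0],[[-0.2,-0.3,8],[0,0,0.3],0],[[-0.2,-0.3,11],[0,0,0.3],0],[[-0.2,-0.3,13],[0,0,0.3],0],[[-0.2,-0.3,14.3],[0,0,0.3],0],[[-0.2,-0.3,14.3],[0,0,0.3],0.5],[[-0.2,-0.3,14.3],[0,0,0.3],0.7],[[-0.2,-0.3,14.3],[0,0,0.3],0.8]], "newtons": 20}}

```text
clock: 3.3
tool_pos: [0.5395, -0.0801, 0.0868]
eef_rot: [-0.189, 0.982, -0.0, 0.001]
contact_force: [0.1, 0.6, 0.7]
opening: 0.749
finger_force: 0.0
```

```bash
python3 g.py .537 -.08 .081 1.951
python3 - <<'E'
from plant import r
import cv2
s=r.snapshot("scene");cv2.imwrite("pics/g1.png",cv2.resize(s["image"][90:270,150:390,::-1],(800,600),interpolation=cv2.INTER_CUBIC))
E
```

```text
t 3.3 tcp [ 0.5395 -0.0801  0.0868] yb 1.951 q [ 0.12  0.82 -0.09  1.93  0.17  0.4   1.85] F [0.1 0.6 0.7] M [ 0.05 -0.07 -0.  ] open 0.749 ff 0.0
shift [0.23 0.1  0.58] turn [-0.1  0.1 -0. ]
axes [[-0.929, -0.371, 0.002], [-0.371, 0.929, -0.0], [-0.002, -0.001, -1.0]]
```

View pics/g1.png

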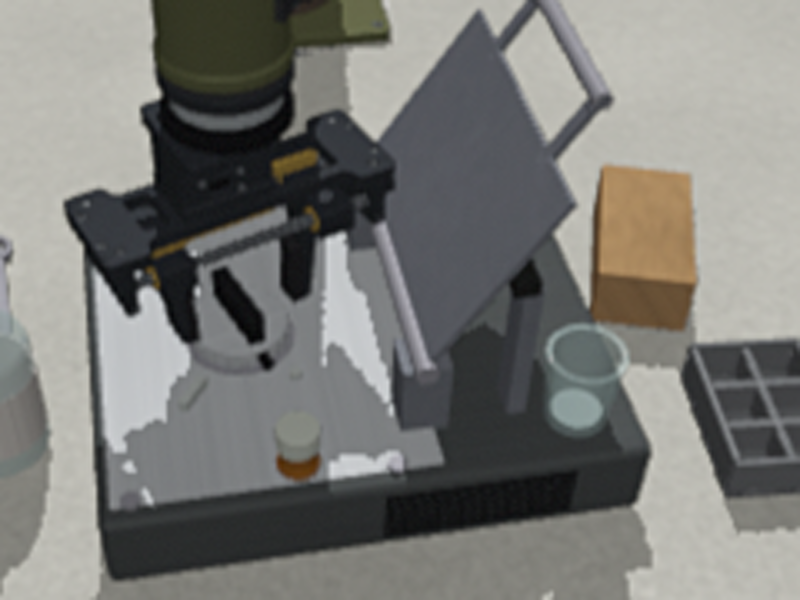

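The fingers (185,290) and (300,250) straddle the bar (240,300), and nothing is touched; closing.

Request:
{"op": "carry_out", "data": {"rows": [[[0,0,0.2],[0,0,0],0.6],[[0,0,0.2],[0,0,0],0.8],[[0,0,0.2],[0,0,0],0.9],[[0,0,0.2],[0,0,0],1],[[0,0,0.2],[0,0,0],1],[[0,0,0.2],[0,0,0],1],[[0,0,0.2],[0,0,0],1],[[0,0,0.2],[0,0,0],1]]}}

```text
clock: 4.15
tool_pos: [0.5386, -0.08, 0.0837]
eef_rot: [-0.189, 0.982, 0.0, -0.0]
contact_force: [0.6, 0.2, -0.0]
opening: 0.136
finger_force: 20.0
```

```bash
python3 g.py .537 -.08 .081 0.97
```

```text
t 4.15 tcp [ 0.5386 -0.08    0.0837] yb 1.951 q [ 0.12  0.82 -0.09  1.93  0.17  0.39  1.85] F [ 0.6  0.2 -0. ] M [ 0.02  0.04 -0.08] open 0.136 ff 20.0
shift [0.15 0.06 0.27] turn [ 0.  -0.  56.2]
axes [[-0.929, -0.371, -0.0], [-0.371, 0.929, 0.0], [-0.0, 0.0, -1.0]]
```

Gripped (12 mm, well centred). Turning 56° clockwise.

Request:
{"op": "carry_out", "data": {"rows": [[[0,0,0],[0,0,5],1],[[0,0,0],[0,0,10],1],[[0,0,0],[0,0,15],1],[[0,0,0],[0,0,20],1],[[0,0,0],[0,0,25],1],[[0,0,0],[0,0,30],1],[[0,0,0],[0,0,35],1],[[0,0,0],[0,0,40],1],[[0,0,0],[0,0,45],1],[[0,0,0],[0,0,50],1],[[0,0,0],[0,0,54],1],[[0,0,0],[0,0,56],1]]}}

```text
clock: 5.35
tool_pos: [0.5382, -0.0836, 0.0837]
eef_rot: [0.296, 0.955, -0.002, 0.001]
contact_force: [-1.3, -6.2, -0.2]
opening: 0.136
finger_force: 20.0
```

Request:
{"op": "carry_out", "data": {"rows": [[[0,0,0],[0,0,0],1],[[0,0,0],[0,0,0],1],[[0,0,0],[0,0,0],1],[[0,0,0],[0,0,0],1]]}}

```text
clock: 5.75
tool_pos: [0.5382, -0.0836, 0.0837]
eef_rot: [0.296, 0.955, -0.002, 0.001]
contact_force: [0.2, -6.7, -0.2]
opening: 0.136
finger_force: 20.0
```

```bash
python3 g.py .537 -.08 .081 0.97
python3 - <<'E'
from plant import r
import cv2
s=r.snapshot("scene");cv2.imwrite("pics/g2.png",cv2.resize(s["image"][140:230,180:280,::-1],(800,600),interpolation=cv2.INTER_CUBIC))
E
```

```text
t 5.75 tcp [ 0.5382 -0.0836  0.0837] yb 0.971 q [-0.01  0.83  0.13  1.94 -0.24  0.39  1.27] F [ 0.2 -6.7 -0.2] M [-1.37  0.11  0.06] open 0.136 ff 20.0
shift [0.3  0.23 0.27] turn [-0.2  0.1  0. ]
axes [[-0.825, 0.565, -0.0], [0.565, 0.825, -0.004], [-0.002, -0.003, -1.0]]
```

View pics/g2.png

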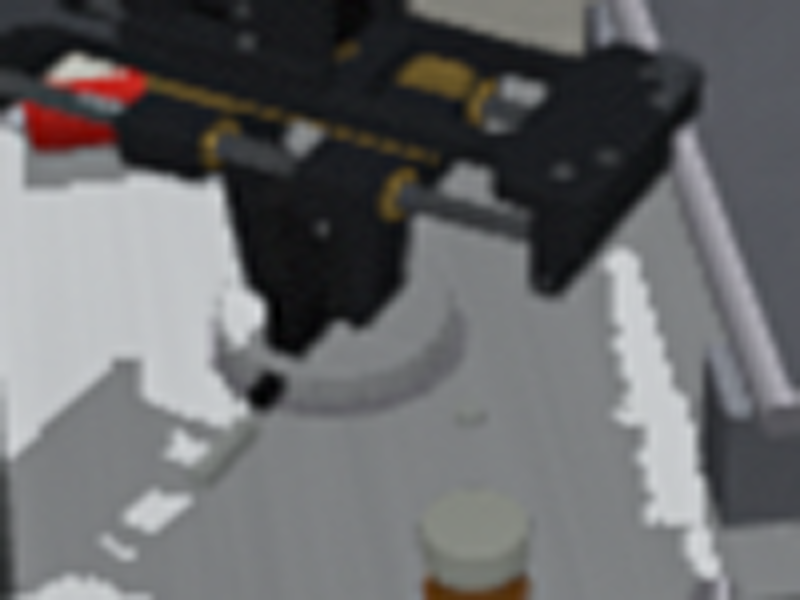

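Nose (265,390) sits in line with the rib (250,430)–(205,480). Release, rise, and check numerically.

Request:
{"op": "carry_out", "data": {"rows": [[[0,0,0],[0,0,0],0.7],[[0,0,0],[0,0,0],0.5],[[0,0,0],[0,0,0],0.5],[[0,0,-2],[0,0,0],0.5],[[0,0,-5],[0,0,0],0.5],[[0,0,-10],[0,0,0],0.5],[[0,0,-15],[0,0,0],0.5],[[0,0,-20],[0,0,0],0.5],[[0,0,-25],[0,0,0],0.5],[[0,0,-29],[0,0,0],0.4]]}}

```text
clock: 6.8
tool_pos: [0.5387, -0.0796, 0.3769]
eef_rot: [0.294, 0.956, 0.001, 0.001]
contact_force: [0.6, -0.6, -0.1]
opening: 0.563
finger_force: 0.0
```

```bash
python3 g.py .53 .115 .38 1.59
python3 - <<'E'
from plant import r
from h import *
s=r.snapshot("scene");pickle.dump(s,open("s3.pkl","wb"))
im=s["image"][140:230,180:280,::-1]
cv2.imwrite("pics/g3.png",cv2.resize(im,(800,600),interpolation=cv2.INTER_CUBIC))
for b in(-.5,-.6,-.7):
    d=np.array([np.cos(b),np.sin(b)]);A=np.array([.5355,-.081])
    f=lambda rr,z:((proj(s,[*(A+rr*d),z])-[180,140])*[8,6.667]).round().tolist()
    print(b,"bar ends",f(-.028,.101),f(.028,.101),"nose",f(.043,.071),"rib",f(.048,.068),f(.074,.068))
E
```

```text
t 6.8 tcp [ 0.5387 -0.0796  0.3769] yb 0.974 q [-0.11  0.44  0.28  1.62 -0.13  1.1   1.17] F [ 0.6 -0.6 -0.1] M [-0.   -0.   -0.03] open 0.563 ff 0.0
shift [11.65 15.61 -0.3 ] turn [  0.1   0.2 -35.3]
axes [[-0.827, 0.562, 0.003], [0.562, 0.827, 0.0], [-0.002, 0.002, -1.0]]
-0.5 bar ends [371.0, 194.0] [289.0, 306.0] nose [272.0, 405.0] rib [265.0, 422.0] [224.0, 480.0]
-0.6 bar ends [381.0, 196.0] [279.0, 304.0] nose [258.0, 401.0] rib [249.0, 418.0] [198.0, 473.0]
-0.7 bar ends [390.0, 199.0] [270.0, 301.0] nose [244.0, 396.0] rib [233.0, 412.0] [174.0, 465.0]
```

View pics/g3.png

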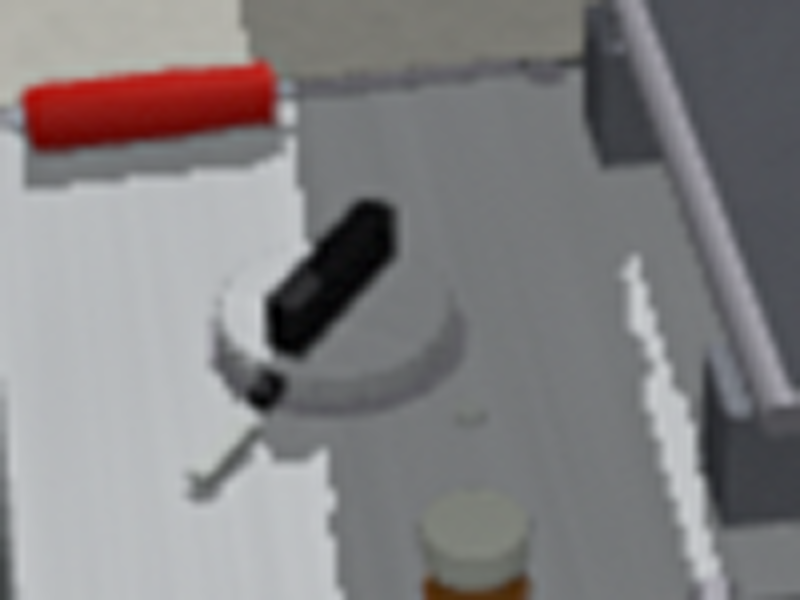

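Ring matches the −0.60 rad prediction: rib (262,425)–(200,485), nose (265,392), bar in line. Now over the flap's bar.

Request:
{"op": "carry_out", "data": {"rows": [[[2,3,0],[0,0,-6],0.4],[[4,6,0],[0,0,-12],0.4],[[6,8.5,0],[0,0,-18],0.4],[[8,11,0],[0,0,-24],0.4],[[10,13.5,0],[0,0,-30],0.4],[[11.7,15.9,0],[0,0,-35.3],0.4],[[11.7,15.9,0],[0,0,-35.3],0.4],[[11.7,15.9,0],[0,0,-35.3],0.4]]}}

```text
clock: 7.65
tool_pos: [0.5309, 0.1177, 0.3733]
eef_rot: [-0.01, 1.0, -0.0, -0.0]
contact_force: [-0.1, -0.4, -0.2]
opening: 0.602
finger_force: 0.0
```

```bash
python3 g.py .531 .1175 .247 1.591
python3 - <<'E'
from plant import r
from h import *
s=r.snapshot("scene")
cv2.imwrite("pics/g4.png",cv2.resize(s["image"][40:190,210:410,::-1],(800,600),interpolation=cv2.INTER_CUBIC))
for x in(.481,.531,.581): print(((proj(s,[x,.1175,.2656])-[210,40])*4).round())
E
```

```text
t 7.65 tcp [0.5309 0.1177 0.3733] yb 1.591 q [-0.36  0.43  0.09  1.62 -0.04  1.09  1.33] F [-0.1 -0.4 -0.2] M [-0.01  0.01  0.03] open 0.602 ff 0.0
shift [-2.000e-02 -1.000e-02  1.263e+01] turn [-0. -0. -0.]
axes [[-1.0, -0.02, -0.001], [-0.02, 1.0, -0.0], [0.001, -0.0, -1.0]]
[418. 196.]
[446. 250.]
[477. 310.]
```

View pics/g4.png

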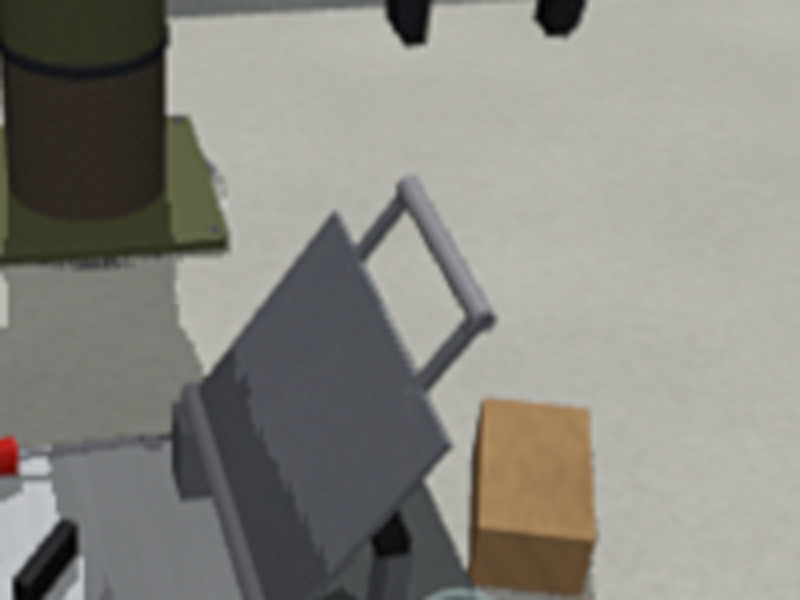

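The bar runs from (408,188) to (485,315), mid (446,250), exactly as predicted; the fingers are centred above. Descend 12.6 cm and close.

Request:
{"op": "carry_out", "data": {"rows": [[[0,0,4],[0,0,0],0.4],[[0,0,7.5],[0,0,0],0.4],[[0,0,10.5],[0,0,0],0.4],[[0,0,12],[0,0,0],0.4],[[0,0,12.6],[0,0,0],0.4],[[0,0,12.6],[0,0,0],0.5],[[0,0,12.6],[0,0,0],0.6],[[0,0,12.6],[0,0,0],0.7],[[0,0,12.6],[0,0,0],0.8],[[0,0,12.6],[0,0,0],0.9],[[0,0,12.6],[0,0,0],1],[[0,0,12.6],[0,0,0],1]], "newtons": 25}}

```text
clock: 8.9
tool_pos: [0.5315, 0.1171, 0.2481]
eef_rot: [-0.009, 1.0, -0.0, 0.0]
contact_force: [-0.5, -0.1, 2.5]
opening: 0.118
finger_force: 24.8
```

```bash
python3 g.py .531 .1175 .247 1.591
```

```text
t 8.9 tcp [0.5315 0.1171 0.2481] yb 1.59 q [-0.34  0.57  0.07  1.81 -0.05  0.77  1.34] F [-0.5 -0.1  2.5] M [-0.15  0.1   0.01] open 0.118 ff 24.8
shift [0.05 0.04 0.11] turn [-0.   0.  -0.1]
axes [[-1.0, -0.019, 0.001], [-0.019, 1.0, -0.0], [-0.001, -0.0, -1.0]]
```

Request:
{"op": "carry_out", "data": {"rows": [[[0,0,0],[0,0,0],1],[[0,0,0],[0,0,0],1],[[0,0,0],[0,0,0],1]]}}

```text
clock: 9.2
tool_pos: [0.5315, 0.1171, 0.2481]
eef_rot: [-0.009, 1.0, 0.0, 0.0]
contact_force: [-0.2, -1.0, 4.4]
opening: 0.122
finger_force: 24.7
```

```bash
python3 g.py .531 .1175 .247 1.591
python3 - <<'E'
from plant import r
from h import *
s=r.snapshot("scene")
cv2.imwrite("pics/g5.png",cv2.resize(s["image"][40:130,260:380,::-1],(800,600),interpolation=cv2.INTER_CUBIC))
E
```

```text
t 9.2 tcp [0.5315 0.1171 0.2481] yb 1.589 q [-0.34  0.57  0.07  1.81 -0.05  0.77  1.34] F [-0.2 -1.   4.4] M [-0.2   0.16  0.06] open 0.122 ff 24.7
shift [0.05 0.04 0.11] turn [ 0.   0.  -0.1]
axes [[-1.0, -0.019, 0.001], [-0.019, 1.0, 0.0], [-0.001, 0.0, -1.0]]
```

View pics/g5.png

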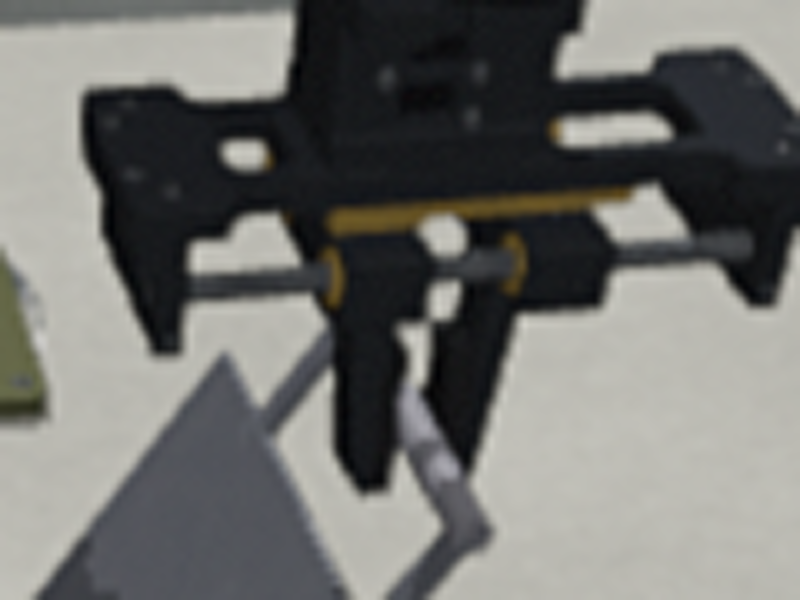

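The bar passes mid-finger at (415,420), well held. Start the swing along the arc.

Request:
{"op": "carry_out", "data": {"rows": [[[0,-0.31,-0.2],[0,0,0],1],[[0,-0.76,-0.48],[0,0,0],1],[[0,-1.23,-0.74],[0,0,0],1],[[0,-1.71,-1.0],[0,0,0],1],[[0,-2.2,-1.24],[0,0,0],1],[[0,-2.69,-1.46],[0,0,0],1],[[0,-3.19,-1.66],[0,0,0],1],[[0,-3.69,-1.85],[0,0,0],1],[[0,-4.2,-2.03],[0,0,0],1],[[0,-4.72,-2.2],[0,0,0],1],[[0,-5.24,-2.34],[0,0,0],1],[[0,-5.76,-2.47],[0,0,0],1]]}}

```text
clock: 10.45
tool_pos: [0.5324, 0.0592, 0.2725]
eef_rot: [-0.009, 1.0, 0.0, 0.0]
contact_force: [4.0, 1.1, -4.0]
opening: 0.118
finger_force: 25.3
```

```bash
python3 g.py .531 -.0191 .2723 1.591
```

```text
t 10.45 tcp [0.5324 0.0592 0.2725] yb 1.59 q [-0.24  0.53  0.07  1.8  -0.05  0.81  1.44] F [ 4.   1.1 -4. ] M [ 0.41 -0.68  0.04] open 0.118 ff 25.3
shift [ 0.29 -7.83  0.01] turn [ 0.   0.  -0.1]
axes [[-1.0, -0.019, 0.0], [-0.019, 1.0, 0.0], [-0.0, 0.0, -1.0]]
```

Request:
{"op": "carry_out", "data": {"rows": [[[0,-0.71,-0.15],[0,0,0],1],[[0,-1.41,-0.27],[0,0,0],1],[[0,-2.13,-0.36],[0,0,0],1],[[0,-2.85,-0.43],[0,0,0],1],[[0,-3.56,-0.46],[0,0,0],1],[[0,-4.28,-0.47],[0,0,0],1],[[0,-5.0,-0.45],[0,0,0],1],[[0,-5.72,-0.4],[0,0,0],1],[[0,-6.44,-0.32],[0,0,0],1],[[0,-7.15,-0.21],[0,0,0],1],[[0,-7.5,-0.14],[0,0,0],1],[[0,-7.86,-0.07],[0,0,0],1]]}}

```text
clock: 11.65
tool_pos: [0.5336, -0.0192, 0.2731]
eef_rot: [-0.009, 1.0, 0.0, -0.0]
contact_force: [1.8, 1.5, -3.8]
opening: 0.115
finger_force: 25.2
```

Request:
{"op": "carry_out", "data": {"rows": [[[0,0,0],[0,0,0],1],[[0,0,0],[0,0,0],1],[[0,0,0],[0,0,0],1],[[0,0,0],[0,0,0],1],[[0,0,0],[0,0,0],1],[[0,0,0],[0,0,0],1]]}}

```text
clock: 12.25
tool_pos: [0.5336, -0.0188, 0.2731]
eef_rot: [-0.01, 1.0, 0.0, -0.0]
contact_force: [0.5, 2.2, -2.2]
opening: 0.114
finger_force: 25.1
```

```bash
python3 g.py .531 -.0191 .2723 1.591
python3 - <<'E'
from plant import r
from h import *
s=r.snapshot("scene");pickle.dump(s,open("s6.pkl","wb"))
cv2.imwrite("pics/g6.png",cv2.resize(s["image"][50:230,170:410,::-1],(800,600),interpolation=cv2.INTER_CUBIC))
f=lambda p:((proj(s,p)-[170,50])*10/3).round().tolist()
for th in(1.28,1.36,1.44):
    c,sn=np.cos(th),np.sin(th)
    print(th,[f([.534-.02*(.0186-.18*c-.0186)+dx,.0186-rr*c+.02*dx,.115+rr*sn]) for dx,rr in((-.05,.18),(.05,.18),(-.1,.139),(.1,.139),(.1,.005))])
E
```

```text
t 12.25 tcp [ 0.5336 -0.0188  0.2731] yb 1.59 q [-0.09  0.52  0.06  1.81 -0.04  0.81  1.58] F [ 0.5  2.2 -2.2] M [ 0.4  -0.17  0.02] open 0.114 ff 25.1
shift [ 0.26 -0.02  0.08] turn [ 0.  -0.  -0.1]
axes [[-1.0, -0.019, -0.0], [-0.019, 1.0, 0.0], [0.0, 0.0, -1.0]]
1.28 [[230.0, 117.0], [259.0, 216.0], [238.0, 132.0], [298.0, 335.0], [357.0, 500.0]]
1.36 [[254.0, 109.0], [286.0, 208.0], [255.0, 126.0], [319.0, 329.0], [358.0, 500.0]]
1.44 [[279.0, 104.0], [313.0, 202.0], [272.0, 122.0], [340.0, 324.0], [359.0, 499.0]]
```

View pics/g6.png

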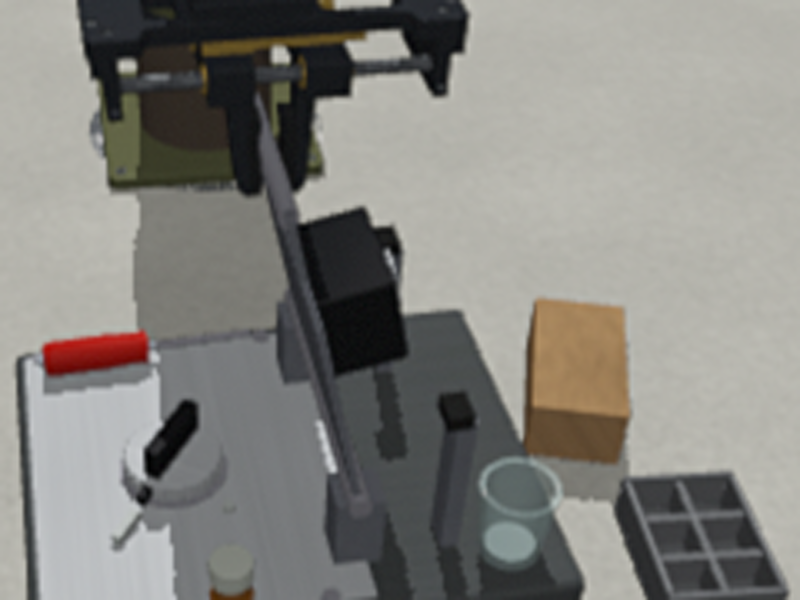

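The pull bar's far end at (287,210) and the hinge end at (360,500) match the 1.36 rad prediction. The ring is still in line with its rib, and the bystanders are in place.

```bash
python3 -c "
from plant import r
print(r.finish_job())"
```

```text
the job is handed in; nothing more can be done
None
```

I turned the lock ring to its locked mark and swung the flap up to its balance point at about 1.36 rad, where the gripper holds it still; no bystander was moved that I could see, and I handed the job in, though no verdict came back.

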